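# Fetch the rear locking pin and clamp the board holder

## Robot

A 7-joint arm with a two-finger parallel gripper is mounted at the origin on the work surface. World frame = base frame: x ahead of the robot, y to its left, z up, the work surface at z = 0. Lengths are in m, angles in rad, forces in N, time in s.
With the tool pointing down it reaches from about 0.425 to 0.95 m from the base axis. Payload 4.7 kg.
Tool frame: the origin (TCP) lies between the finger pads; the fingertips stand 25 mm ahead of it and the grasp point (between the pads) lies 6 mm ahead of it; z points along the fingers, y is the line along which they close (so a half turn about z gives the same grasp; the last joint's range is limited). The gripper opens to 85 mm and grips with 20 to 120 N. Pads are 22 mm wide; open, the fingers measure 114 mm over their backs; the gripper's body (76 mm by 85 mm) begins 54 mm behind the grasp point. The pads swing forward as they close: fully open they stand 13 mm farther back than shut.
Start: joints at [-1.279, 0.469, -0.049, 1.532, 0.024, 1.141, -0.082], TCP at [0.213, 0.641, 0.256] pointing down, gripper open.
Joint ranges: [-2.59, 2.59], [-0.33, 1.99], [-1.39, 1.29], [0.1, 2.45], [-1.04, 4.18], [0.21, 1.99], [-2.66, 2.66]. Speed limits (rad/s): [2.57, 2.57, 3.14, 3.14, 3.14, 3.14, 3.14].

## Interface

Orientations are given as a 3x3 rotation matrix whose columns are the frame's x, y, z axes.
In Python, from rig import * gives the robot as it stands. Calls block until the motion is done:
- movep(position, orientation): joint-space move of the TCP to a pose.
- move_l(position, attitude=None, feed=0.15, until_force=None): straight line of the TCP; attitude=None keeps the orientation; feed is the mean speed in m/s. With until_force (N) it stops when the force on the tool has changed by that much, and returns True; else False.
- move_joints(angles): joint-space move.
- command_gripper(opening, newtons=None): finger opening in m; newtons is the grip in N (None keeps the last); returns when the fingers have stopped.
- sleep(seconds).
- inverse_kinematics(position, orientation): joint angles nearest the present ones, or None.
- sense(): the state.
- camera(name): name is "scene" or "top" or "wrist"; returns (picture, depth): 384x512x3 uint8, red, green, blue; 384x512 float32, m along the optical axis (not along the pixel's ray), 0 where there is no reading.
- camera_params(name): a dict with "K" (3x3 intrinsics, pixels), "position" and "rotation" of the camera in the world; the wrist camera has in their place "tool_from_camera" (4x4, takes a point from camera to tool coordinates, whose origin is the TCP and whose axes are the flange's). Camera axes: x right, y down, z forward; pixel columns grow to the right and rows downward; lengths in m; the calibration is good to about 2 mm. A picture is of the moment at which its call begins: read the wrist's pose just before it. camera_params takes no time and is no camera call.
A pose or a line that the arm cannot do raises Unreachable and nothing moves.
- finish_job(): hands the job in; it is judged then, once.
The state is a dict: "time_s": time; "joint_pos": joint angles; "qd": joint speeds; "joint_efforts": joint torques, N m; "position": TCP position; "tcp_rot": TCP orientation; "wrist_force": force on the tool from outside, world axes, zero at the start; "ft_torque": the same for the moment, N m; "finger_gap": finger opening in m; "gripper_force": force on a finger pad.
Only numpy, scipy, OpenCV 4.12 (cv2) and the standard library are available. Lean on these libraries where they do the work, as an engineer would, in place of code of your own. Each camera call takes 0.05 s, during which the arm holds its last target. There are 200 camera calls.

## Task

Fetch the short locking pin at the back of the crowded hook and lock the board holder with it: first move the two long pins hanging in front of it over to the spare hook, the front one first, and leave them hanging there. Then put the short pin upright into the holder's hole, slowly push it down against the stiff clamp bar until it bottoms on the hidden stop, press it there for a moment with about 15 N, and let go. Work gently: press nowhere with 20 N or more, and leave the other things on the bench alone.

Things in the scene. Friction and masses are not known exactly. Their poses are not given: they have to be found in the camera images.
- crowded_hook: Fixed stand, left or right, where all 3 pins hang at the start. Origin on the table under its post (radius 7 mm, top at z=188; base disc radius 48 mm). A level steel rod, radius 4 mm, axis at z=180 mm, runs from the post along the stand's -x (roughly to the robot) to x=-120 mm, then turns up. A pin hangs with its bow's inner peak over the rod, its origin then at z=138 mm.
- crowded_hook_tip (a point): Centre of the upturned round end (radius 4 mm) of the crowded hook's rod: x=-126, z=192 mm in the stand's frame. A pin passes over it when lifted 16 to 20 mm above its hanging height: at 12 mm or less the bow's peak catches on the end, at 23 mm or more the window's floor catches under the rod.
- spare_hook: The empty stand, same make, size and axes as the crowded one: rod along its own -x with its axis at z=180 mm. A hung pin must rest between the post and the upturned end.
- spare_hook_tip (a point): Centre of the upturned end of the spare hook's rod, x=-126, z=192 mm in the stand's frame; passed in the same way.
- front_pin: Long steel locking pin, the one nearest the rod's free end, about 94 mm from the post. Origin on its axis, at the underside of its collar; z up, x along the rod, y across the bow (bow: see rear_pin_end). Collar 20 mm wide, 10 mm high; shank below it 9 mm thick, 58 mm long. 60 to 130 g. Hangs shank down.
- middle_pin: Second long steel pin, same shape, size and axes as front_pin, hanging behind it, about 62 mm from the post.
- rear_pin: The short thick pin, hanging rearmost, about 30 mm from the post. Origin, axes, collar and bow as on front_pin; shank 12 mm thick, 45 mm long, foot chamfered by 2.5 mm. 60 to 130 g.
- rear_pin_end (a point): Centre of the foot of the short pin's shank, 45 mm below its origin. Bow above the collar (all pins, mm from origin): flat, 12 thick in x, 40 wide in y; upright flat sides (grip here, outer faces y=+-20) from z=11 to 43; window 24 wide, floor z=15, gabled top with 20 degree slopes, peak z=46 inside, 52 outside.
- holder: Fixed board holder: aluminium plate 110 x 150 x 12 mm (x, y, z), origin on the table under its centre. At the centre a steel block 44 x 44 mm, top at z=62 mm, with an upright hole through it. A guide block 30 x 30 mm, 58 mm high, at y=-52 mm; a dark board at y=+55 mm. The clamp bar rides above the blocks.
- hole (a point): Centre of the hole's mouth in the steel block's top, 62 mm above the table. z up. Hole 13.2 mm wide, chamfered 1.5 mm, A set screw inside, 26 to 37 mm above the table, stops the pin's foot; its height differs each time.
- clamp (a joint): How far the clamp bar has been pressed down, in m: 0 up. Starts at 0 to 0.002. Dry friction of about 6 N, no spring: it stays where it is left. The shank passes its hole; the collar pushes it down until the shank's foot meets the rigid hidden stop, somewhere between 0.004 and 0.015 (anew each time, not seen: feel the force rise).
- clamp_top (a point): Centre of the clamp bar's 16 mm hole, in its top face, on the steel hole's axis; 86 mm above the table with the bar up. The bar is 6 mm thick, 36 x 36 mm round the hole with an arm to either side along y. With the pin's foot on the stop, its origin is 71 to 82 mm above the table.
- screwdriver: Bystander: screwdriver lying on the bench, orange handle. Leave alone.
- phone: Bystander: phone 72 x 148 x 9 mm lying flat. Leave alone.
- screw_dish: Bystander: round metal dish 80 mm wide, 22 mm high. Leave alone.
- tweezers: Bystander: dark tweezers 120 mm long lying flat. Leave alone.

How it is judged:
On the way, in this order (a step that is already met when the one before it is completed fails the run):
1. the front long pin hangs on the spare hook, let go (x of front_pin in the frame of spare_hook between -0.122 and -0.01 m and y of front_pin in the frame of spare_hook between -0.012 and 0.012 m and z of front_pin in the frame of spare_hook between 0.128 and 0.146 m and angle between front_pin's own z axis and vertical below 0.25 rad and contact force between front_pin and spare_hook above 0.2 N and contact force between front_pin and the fingers below 0.1 N and linear speed of front_pin below 0.05 m/s), for 0.2 s.
2. the second long pin hangs on the spare hook, let go (x of middle_pin in the frame of spare_hook between -0.122 and -0.01 m and y of middle_pin in the frame of spare_hook between -0.012 and 0.012 m and z of middle_pin in the frame of spare_hook between 0.128 and 0.146 m and angle between middle_pin's own z axis and vertical below 0.25 rad and contact force between middle_pin and spare_hook above 0.2 N and contact force between middle_pin and the fingers below 0.1 N and linear speed of middle_pin below 0.05 m/s), for 0.2 s.
3. the short pin stands in the hole and is pressed down on the hidden stop (over 11 N) (horizontal distance between rear_pin and hole below 0.003 m and z of rear_pin in the frame of holder below 0.0835 m and angle between rear_pin's own z axis and vertical below 0.06 rad and value of joint clamp above 0.003 m and contact force between rear_pin and holder above 11 N), for 0.15 s.
At the end, for the whole second after the job is handed in: Both long pins hang still and upright (within 15 degrees) on the spare hook's rod, between post and upturned end; the short pin stands released and at rest in the holder's hole (axis within 3 mm, tilt under 0.06 rad), its collar on the clamp bar, which is pressed down at least 3 mm (all of step 1 and all of step 2 and horizontal distance between rear_pin and hole below 0.003 m and z of rear_pin in the frame of holder below 0.0835 m and angle between rear_pin's own z axis and vertical below 0.06 rad and value of joint clamp above 0.003 m and linear speed of rear_pin below 0.02 m/s and contact force between rear_pin and the fingers below 0.1 N); the robot touches nothing.
It fails at once if a pin is forced against a hook (over 20 N) (contact force between any of front_pin, middle_pin, rear_pin and crowded_hook above 20 N or contact force between any of front_pin, middle_pin, rear_pin and spare_hook above 20 N).
It fails at once if the holder or its clamp bar is pressed with more than 25 N (contact force between any of rear_pin, the arm, the fingers and holder above 25 N).
It fails at once if the robot bumps a hook stand (over 20 N) (contact force between any of the arm, the fingers and crowded_hook above 20 N or contact force between any of the arm, the fingers and spare_hook above 20 N).
It fails at once if a pin is dropped (height (world z) of any of front_pin, middle_pin below 0.1 m or height (world z) of rear_pin below 0.05 m).
It fails at once if a bystander is disturbed (over 20 mm) (distance of any of screwdriver, phone, screw_dish, tweezers from where it was at the start of the episode above 0.02 m).
It also fails if it takes over 72 s, if anything falls off the work surface, if the arm or the gripper's body presses on something with over 40 N, if the wrist force passes 120 N, or if a joint passes its speed limit or range.

## Working session

There is one attempt and no reset: what is moved stays moved. The work goes in short steps, each a Python script; the robot and the scene stay as the last script left them, time stands still between calls to the robot, and variables do not carry over. Pictures are saved under pics/ and viewed, at most 10 in all, crops included, and the job is handed in when it is done.

```bash
ls; mkdir -p pics
cat > h.py <<'E'
from rig import *
import numpy as np, cv2
def cloud(name):
    s=sense(); im,d=camera(name); p=camera_params(name); K=p["K"]
    v,u=np.mgrid[:384,:512]
    pc=np.stack([(u-K[0][2])/K[0][0]*d,(v-K[1][2])/K[1][1]*d,d],-1)
    if name=="wrist":
        T=np.array(p["tool_from_camera"]); R=np.array(s["tcp_rot"]); 
        w=(pc@T[:3,:3].T+T[:3,3])@R.T+np.array(s["position"])
    else: w=pc@np.array(p["rotation"]).T+np.array(p["position"])
    w[d==0]=np.nan
    return im,w
E
python3 - <<'E'
from h import *
for n in ["scene","top"]:
    im,w=cloud(n); np.savez(n+".npz",im=im,w=w); print(n,camera_params(n))
    if n=="scene": a=im
cv2.imwrite("pics/a.png",cv2.cvtColor(np.vstack([a,im])[:, :],cv2.COLOR_RGB2BGR)[:,:] if 0 else cv2.resize(cv2.cvtColor(np.hstack([a,im]),cv2.COLOR_RGB2BGR),(800,300)))
cv2.imwrite("pics/b.png",cv2.cvtColor(im,cv2.COLOR_RGB2BGR))
print(sense())
E
```

```text
pics
scene {'K': array([[346.44064299,   0.        , 251.57230091],
       [  0.        , 346.44064299, 194.48928727],
       [  0.        ,   0.        ,   1.        ]]), 'position': array([ 1.26757695, -0.20253846,  0.62241236]), 'rotation': array([[ 0.25468716,  0.51139812, -0.82073529],
       [ 0.96675756, -0.11474782,  0.22850111],
       [ 0.02267745, -0.85164834, -0.52362279]])}
top {'K': array([[356.78115669,   0.        , 245.97604633],
       [  0.        , 356.78115669, 190.65442387],
       [  0.        ,   0.        ,   1.        ]]), 'position': array([ 0.29776636, -0.01759002,  1.33101867]), 'rotation': array([[-0.00735094, -0.98774542,  0.15590042],
       [-0.99980408,  0.01012522,  0.01700855],
       [-0.01837864, -0.15574484, -0.98762633]])}
{'time_s': 0.1, 'joint_pos': array([-1.27890908,  0.46936388, -0.04861559,  1.53358923,  0.02412341,
        1.14105207, -0.08230434]), 'qd': array([-0.00010561, -0.00389378, -0.00063449, -0.00371649,  0.00255545,
       -0.00029014,  0.00090172]), 'joint_efforts': array([ 5.28186229e-04, -5.11516392e+01, -4.70228365e-02, -2.38390321e+01,
        1.07475609e-02,  4.37167895e-03,  1.22707672e-05]), 'position': array([0.21265922, 0.64009569, 0.25535808]), 'tcp_rot': array([[-9.49004272e-01,  3.15262812e-01, -5.00566221e-04],
       [ 3.15263200e-01,  9.49002651e-01, -1.75594735e-03],
       [-7.85462294e-05, -1.82421164e-03, -9.99998333e-01]]), 'wrist_force': array([ 0.0351393 ,  1.03977238, -0.55948833]), 'ft_torque': array([-0.01381236, -0.05572557, -0.05024954]), 'gripper_force': 0.0, 'finger_gap': 0.08555770261759854}
```

View pics/a.png

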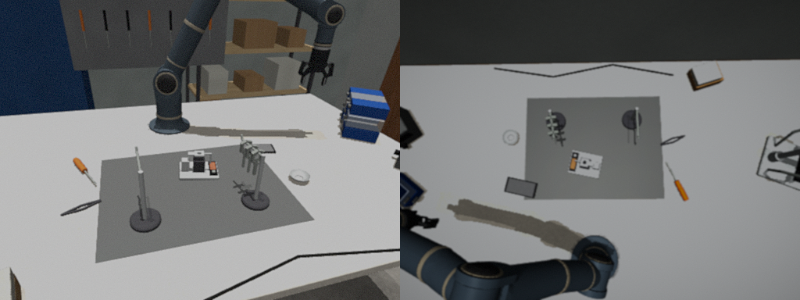

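View pics/b.png

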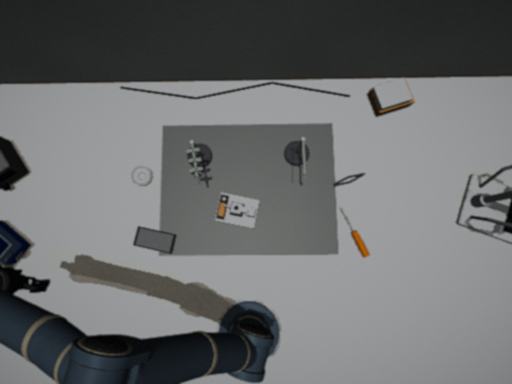

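Top view: the crowded stand is at about (200,155) with its pins at (193,150..180). The spare stand is at (297,152) and its rod runs to about (303,180). The holder is at (238,210), the dish at (142,176) and the phone at (155,240).

Run:
```python
from h import *
print(camera_params("wrist"))
t=np.load("top.npz"); w=t["w"]; s=np.load("scene.npz")["w"]
print(np.nanpercentile(w[130:190,280:330].reshape(-1,3),[1,50,99],axis=0).round(3))
for nm,W in (("top",w),("scene",s)):
  for side,sg in (("L",1),("R",-1)):
    q=W.reshape(-1,3); q=q[(q[:,0]>.45)&(q[:,0]<.95)&(q[:,1]*sg>0.02)&(q[:,1]*sg<.35)]
    for lo,hi in ((.003,.02),(.03,.12),(.12,.16),(.165,.21)):
        b=q[(q[:,2]>lo)&(q[:,2]<hi)]
        if len(b)>3:
            c=b.mean(0); u,sv,vt=np.linalg.svd(b[:,:2]-c[:2],full_matrices=False)
            print(nm,side,lo,len(b),"mean",c.round(3),"min",b.min(0).round(3),"max",b.max(0).round(3),"dir",vt[0].round(3))
# holder
q=w.reshape(-1,3); m=(q[:,0]>.4)&(q[:,0]<.7)&(np.abs(q[:,1])<.15)
for lo,hi in ((.006,.02),(.05,.07),(.075,.1)):
    b=q[m&(q[:,2]>lo)&(q[:,2]<hi)]
    if len(b)>3: print("holder",lo,len(b),cv2.minAreaRect((b[:,:2]*1000).astype(np.float32)),b.mean(0).round(3))
```

```text
{'K': array([[333.4988778 ,   0.        , 255.88522961],
       [  0.        , 333.4988778 , 192.1256784 ],
       [  0.        ,   0.        ,   1.        ]]), 'tool_from_camera': array([[ 8.56379450e-05, -9.62805185e-01, -2.70196538e-01,
         6.82443749e-02],
       [ 9.99999725e-01, -1.16470787e-04,  7.31973107e-04,
         2.61637056e-04],
       [-7.36217506e-04, -2.70196526e-01,  9.62804910e-01,
        -1.18282768e-01],
       [ 0.00000000e+00,  0.00000000e+00,  0.00000000e+00,
         1.00000000e+00]])}
[[ 0.512 -0.313 -0.005]
 [ 0.621 -0.218  0.001]
 [ 0.743 -0.126  0.185]]
top L 0.003 2445 mean [0.662 0.177 0.006] min [0.45  0.02  0.003] max [0.949 0.35  0.02 ] dir [-0.991 -0.132]
top L 0.03 38 mean [0.526 0.112 0.085] min [0.45  0.022 0.035] max [0.647 0.183 0.119] dir [-0.752 -0.659]
top L 0.12 69 mean [0.591 0.173 0.15 ] min [0.544 0.151 0.122] max [0.647 0.197 0.16 ] dir [-0.987 -0.159]
top L 0.165 247 mean [0.587 0.175 0.185] min [0.518 0.15  0.165] max [0.652 0.201 0.195] dir [-0.987 -0.159]
top R 0.003 2267 mean [ 0.669 -0.179  0.006] min [ 0.45  -0.35   0.003]
[... 1011 characters left out ...]
.031] max [ 0.659 -0.182  0.12 ] dir [0.028 1.   ]
scene R 0.12 89 mean [ 0.655 -0.189  0.141] min [ 0.65  -0.196  0.121] max [ 0.658 -0.182  0.159] dir [0.016 1.   ]
scene R 0.165 185 mean [ 0.608 -0.19   0.182] min [ 0.524 -0.196  0.165] max [ 0.659 -0.182  0.197] dir [1.    0.018]
holder 0.006 827 ((549.6341552734375, -0.766204833984375), (298.8970947265625, 298.5416259765625), 0.38040563464164734) [0.49  0.031 0.011]
holder 0.05 109 ((432.3841552734375, 29.340900421142578), (108.61759185791016, 43.41320037841797), 77.83717346191406) [0.426 0.012 0.059]
holder 0.075 145 ((435.49139404296875, 42.750301361083984), (86.21315002441406, 35.668174743652344), 77.189697265625) [0.434 0.036 0.086]
```

```bash
cat >> h.py <<'E'
def Rot(d):  # tool pointing down with tool x along horizontal direction d
    d=np.array([d[0],d[1],0.]); d/=np.linalg.norm(d); z=np.array([0,0,-1.]); return np.column_stack([d,np.cross(z,d),z])
E
python3 - <<'E'
from h import *
d=np.array([.987,.159]); p=np.array([.56,.171,.31])
for sg in (1,-1):
    for pp in ([.56,.171,.31],[.56,-.187,.3],[.43,.03,.12],[.43,.03,.2],[.46,.03,.31]): 
        j=inverse_kinematics(np.array(pp),Rot(sg*d)); print(sg,pp,None if j is None else np.round(j,2))
# holder heights
w=np.load("top.npz")["w"].reshape(-1,3); m=(w[:,0]>.34)&(w[:,0]<.52)&(abs(w[:,1]-.03)<.12)&(w[:,2]>.055)
for r in w[m][::6]: print(r.round(3),end=' ')
sg=-1
movep(p,Rot(-d)); im,W=cloud("wrist"); np.savez("w1.npz",im=im,w=W); cv2.imwrite("pics/w1.png",im[:,:,::-1]); print(sense()["time_s"])
E
```

```text
1 [0.56, 0.171, 0.31] [-0.88  0.31  0.66  1.71 -0.21  1.18 -1.58]
1 [0.56, -0.187, 0.3] [-0.47  0.42  0.99  1.73 -0.37  1.2  -0.79]
1 [0.43, 0.03, 0.12] [-0.84  0.35  0.82  2.26 -0.4   0.68 -1.14]
1 [0.43, 0.03, 0.2] [-0.88  0.16  0.8   2.18 -0.15  0.86 -1.4 ]
1 [0.46, 0.03, 0.31] [-0.89  0.05  0.78  1.98 -0.04  1.13 -1.51]
-1 [0.56, 0.171, 0.31] [-0.5   0.28  0.17  1.69 -0.05  1.17  1.41]
-1 [0.56, -0.187, 0.3] [-0.36  0.36  0.81  1.72 -0.28  1.18  2.26]
-1 [0.43, 0.03, 0.12] [-0.41  0.27  0.29  2.24 -0.13  0.65  1.69]
-1 [0.43, 0.03, 0.2] [-0.51  0.13  0.38  2.16 -0.06  0.85  1.64]
-1 [0.46, 0.03, 0.31] [-0.57  0.05  0.44  1.97 -0.03  1.13  1.61]
[0.46  0.058 0.068] [0.457 0.04  0.065] [0.45  0.039 0.089] [0.447 0.057 0.086] [0.448 0.036 0.081] [0.444 0.085 0.086] [0.444 0.057 0.088] [0.444 0.036 0.087] [0.442 0.086 0.071] [0.44  0.064 0.087] [0.443 0.044 0.059] [0.44  0.022 0.085] [0.437 0.05  0.087] [0.436 0.022 0.085] [0.437 0.001 0.082] [0.433 0.053 0.085] [0.433 0.018 0.089] [ 0.436 -0.002  0.058] [ 0.435 -0.024  0.059] [0.43  0.036 0.083] [0.43  0.015 0.082] [ 0.432 -0.006  0.058] [0.429 0.065 0.062] [0.426 0.043 0.086] [0.426 0.022 0.08 ] [0.426 0.001 0.086] [ 0.428 -0.024  0.059] [0.423 0.046 0.084] [0.422 0.025 0.089] [0.422 0.004 0.087] [ 0.425 -0.017  0.059] [0.421 0.055 0.064] [0.419 0.032 0.085] [0.418 0.004 0.088] [ 0.421 -0.017  0.061] [0.418 0.055 0.059] [0.416 0.032 0.083] [ 0.418 -0.006  0.058] [0.414 0.041 0.059] [0.414 0.001 0.059] [0.411 0.03  0.06 ] [ 0.41  -0.017  0.057] 2.2583
```

View pics/w1.png

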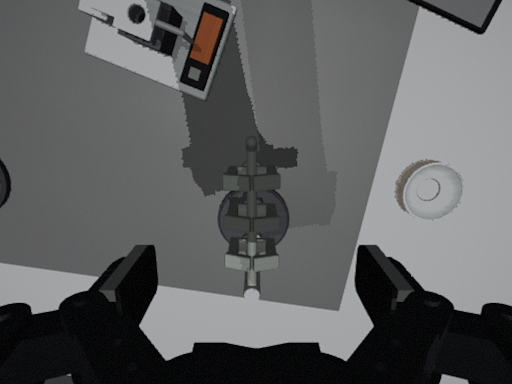

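The wrist view shows the rod tip at (252,142), the pins at (252,180), (252,215) and (252,255), and the post at (251,293). The holder hole is near (137,13).

Run:
```python
from h import *
w=np.load("w1.npz")["w"]; q=w[120:310,190:320].reshape(-1,3); q=q[(q[:,2]>.15)&(q[:,2]<.21)]
d=np.array([.987,.159]); d/=np.linalg.norm(d); n=np.array([-d[1],d[0]]); p=np.array([.56,.171])
a=(q[:,:2]-p)@d; b=(q[:,:2]-p)@n
h,e=np.histogram(a,bins=np.arange(-.08,.12,.004))
for i in range(len(h)):
    k=(a>=e[i])&(a<e[i+1])
    if k.sum(): print("%.3f n%d b %.4f..%.4f zmed %.4f zmax %.4f"%(e[i],h[i],b[k].min(),b[k].max(),np.median(q[k,2]),q[k,2].max()))
m=abs(b)<.005; print(np.polyfit(a[m],b[m],1))
```

```text
-0.044 n38 b -0.0053..0.0010 zmed 0.1950 zmax 0.1979
-0.040 n63 b -0.0061..0.0017 zmed 0.1959 zmax 0.1976
-0.036 n44 b -0.0056..0.0017 zmed 0.1898 zmax 0.1946
-0.032 n55 b -0.0057..0.0017 zmed 0.1841 zmax 0.1872
-0.028 n58 b -0.0057..0.0017 zmed 0.1839 zmax 0.1862
-0.024 n54 b -0.0058..0.0017 zmed 0.1840 zmax 0.1854
-0.020 n62 b -0.0058..0.0017 zmed 0.1839 zmax 0.1860
-0.016 n433 b -0.0239..0.0190 zmed 0.1819 zmax 0.1912
-0.012 n387 b -0.0240..0.0192 zmed 0.1863 zmax 0.1917
-0.008 n320 b -0.0239..0.0192 zmed 0.1870 zmax 0.1914
-0.004 n168 b -0.0233..0.0192 zmed 0.1869 zmax 0.1910
0.000 n50 b -0.0059..0.0018 zmed 0.1840 zmax 0.1858
0.004 n53 b -0.0060..0.0018 zmed 0.1842 zmax 0.1863
0.008 n59 b -0.0060..0.0018 zmed 0.1842 zmax 0.1858
0.012 n53 b -0.0060..0.0018 zmed 0.1841 zmax 0.1860
0.016 n294 b -0.0233..0.0175 zmed 0.1799 zmax 0.1903
0.020 n493 b -0.0232..0.0198 zmed 0.1845 zmax 0.1915
0.024 n339 b -0.0233..0.0190 zmed 0.1863 zmax 0.1914
0.028 n268 b -0.0235..0.0192 zmed 0.1868 zmax 0.1923
0.032 n26 b -0.0053..0.0168 zmed 0.1843 zmax 0.1866
0.036 n49 b -0.0062..0.0018 zmed 0.1841 zmax 0.1861
0.040 n41 b -0.0053..0.0011 zmed 0.1844 zmax 0.1856
0.044 n42 b -0.0053..0.0011 zmed 0.1841 zmax 0.1857
0.048 n73 b -0.0223..0.0019 zmed 0.1831 zmax 0.1891
0.052 n714 b -0.0231..0.0197 zmed 0.1809 zmax 0.1912
0.056 n329 b -0.0232..0.0197 zmed 0.1858 zmax 0.1911
0.060 n300 b -0.0233..0.0190 zmed 0.1863 zmax 0.1914
0.064 n28 b -0.0150..0.0190 zmed 0.1847 zmax 0.1875
0.068 n41 b -0.0055..0.0011 zmed 0.1841 zmax 0.1855
0.072 n39 b -0.0055..0.0011 zmed 0.1844 zmax 0.1858
0.076 n42 b -0.0055..0.0011 zmed 0.1845 zmax 0.1873
0.080 n175 b -0.0082..0.0038 zmed 0.1841 zmax 0.1905
0.084 n108 b -0.0091..0.0048 zmed 0.1882 zmax 0.1900
0.088 n56 b -0.0079..0.0036 zmed 0.1886 zmax 0.1896
0.092 n6 b -0.0038..-0.0013 zmed 0.1881 zmax 0.1887
[ 0.01013417 -0.0006902 ]
```

```bash
cat >> h.py <<'E'
dc=np.array([.987,.159,0]); dc/=np.linalg.norm(dc); nc=np.array([-dc[1],dc[0],0])
def C(a,z): return np.array([.56,.171,0])+a*dc-.0021*nc+np.array([0,0,z])
def st(t=""):
    s=sense(); print(t,"t%.2f"%s["time_s"],s["position"].round(4),"F",s["wrist_force"].round(2),"gap %.4f"%s["finger_gap"],"gf %.1f"%s["gripper_force"])
ZG=.176
def pick(a,out=-.080,newtons=40):
    R=Rot(-dc); command_gripper(.060,20)
    s=sense(); 
    movep(C(a,.235),R); move_l(C(a,ZG),R,feed=.08); st("at")
    command_gripper(.0,newtons); st("closed")
    move_l(C(a,ZG+.018),R,feed=.03); st("lifted")
    move_l(C(out,ZG+.018),R,feed=.06); st("out")
    move_l(C(out-.01,.33),R,feed=.2)
E
python3 - <<'E'
from h import *
pick(-.008)
R=Rot([-1,-.02]); movep(np.array([.60,-.12,.33]),R); sleep(.2); st()
im,W=cloud("wrist"); np.savez("w2.npz",im=im,w=W); cv2.imwrite("pics/w2.png",im[:,:,::-1])
q=W.reshape(-1,3); q=q[(q[:,2]>.165)&(q[:,2]<.21)&(q[:,1]<-.16)&(q[:,1]>-.22)&(q[:,0]>.5)&(q[:,0]<.69)]
for x in np.arange(.51,.68,.008):
    k=q[(q[:,0]>=x)&(q[:,0]<x+.008)]
    if len(k): print("%.3f"%x,len(k),k.min(0).round(4),k.max(0).round(4))
E
```

```text
at t3.92 [0.5529 0.1677 0.1764] F [-0.65  0.92  0.63] gap 0.0600 gf 0.0
closed t4.23 [0.5529 0.1677 0.177 ] F [-0.59 -0.4   5.06] gap 0.0418 gf 39.9
lifted t4.98 [0.5523 0.1677 0.1939] F [ 0.05 -0.61 -1.12] gap 0.0416 gf 40.5
out t6.33 [0.4817 0.1563 0.194 ] F [-0.18  0.2  -1.23] gap 0.0416 gf 40.5
 t8.53 [ 0.6001 -0.1182  0.3301] F [ 0.    0.4  -0.97] gap 0.0415 gf 40.5
0.518 56 [ 0.5221 -0.1934  0.1919] [ 0.5257 -0.1865  0.1971]
0.526 138 [ 0.526  -0.1936  0.1798] [ 0.534 -0.186  0.198]
0.534 109 [ 0.534  -0.194   0.1805] [ 0.5414 -0.186   0.1859]
0.542 119 [ 0.5421 -0.194   0.1797] [ 0.5498 -0.1859  0.1858]
0.550 105 [ 0.5503 -0.1934  0.1804] [ 0.558  -0.1856  0.186 ]
0.558 109 [ 0.558  -0.1935  0.1809] [ 0.566  -0.1857  0.1858]
0.566 106 [ 0.5661 -0.1932  0.1802] [ 0.574  -0.1854  0.1867]
0.574 99 [ 0.5744 -0.193   0.1802] [ 0.5819 -0.1854  0.1864]
0.582 98 [ 0.5821 -0.193   0.18  ] [ 0.59   -0.185   0.1862]
0.590 96 [ 0.59   -0.1931  0.1781] [ 0.598  -0.1851  0.1864]
0.598 96 [ 0.5982 -0.1929  0.1805] [ 0.606 -0.185  0.186]
0.606 90 [ 0.6061 -0.1922  0.1799] [ 0.614  -0.1846  0.1856]
0.614 87 [ 0.6141 -0.1924  0.1811] [ 0.622  -0.1848  0.1856]
0.622 92 [ 0.6221 -0.192   0.1791] [ 0.63   -0.1843  0.1859]
0.630 85 [ 0.63   -0.1915  0.1804] [ 0.6379 -0.1841  0.1867]
0.638 117 [ 0.6381 -0.1922  0.1652] [ 0.646  -0.1839  0.1897]
0.646 214 [ 0.646  -0.1945  0.1652] [ 0.654  -0.181   0.1899]
0.654 43 [ 0.654  -0.1935  0.1667] [ 0.6576 -0.1819  0.1901]
```

View pics/w2.png

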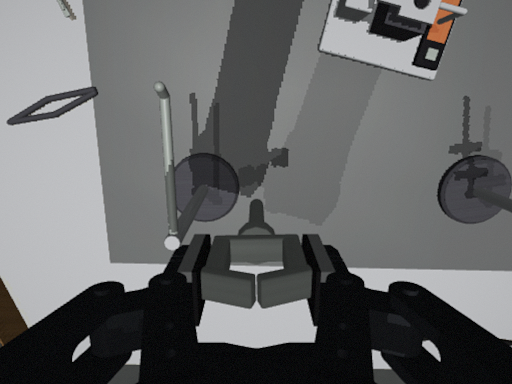

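The wrist view shows the front pin held squarely. The spare rod runs from its tip at (160,88) to the post at (172,243). I measured the tip at (0.526,-0.190) and the post at (0.651,-0.188).

```bash
cat >> h.py <<'E'
ds=np.array([1,.018,0]); ds/=np.linalg.norm(ds)
def S(x,z): return np.array([.651,-.1877,0])+x*ds+np.array([0,0,z])
def hang(x,zg=.177):
    R=Rot(-ds)
    movep(S(-.175,.26),R); move_l(S(-.175,zg+.018),R,feed=.12); st("pre")
    move_l(S(x,zg+.018),R,feed=.07); st("over")
    print(move_l(S(x,zg-.0005),R,feed=.03,until_force=2.5)); st("down")
    command_gripper(.060,20); sleep(.3); st("open")
    move_l(S(x,.25),R,feed=.15)
E
python3 - <<'E'
from h import *
hang(-.035)
im,W=cloud("wrist"); cv2.imwrite("pics/w3.png",im[:,:,::-1])
E
```

```text
pre t9.95 [ 0.477  -0.1909  0.1955] F [-0.38 -0.88 -0.32] gap 0.0420 gf 40.5
over t12.10 [ 0.6158 -0.1884  0.1951] F [-0.14  0.81 -0.94] gap 0.0418 gf 40.5
True
down t12.68 [ 0.6157 -0.1881  0.1773] F [0.03 0.8  3.08] gap 0.0417 gf 40.7
open t13.29 [ 0.615  -0.1879  0.1763] F [ 0.6   0.15 -0.4 ] gap 0.0600 gf 0.0
```

View pics/w3.png

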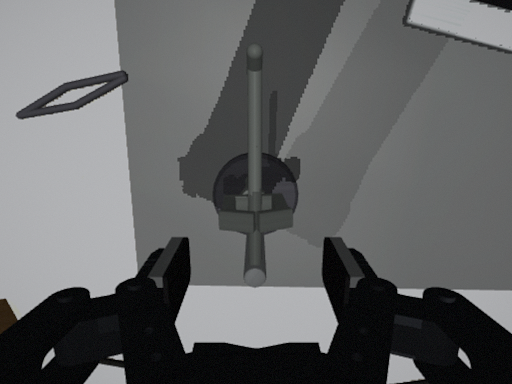

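The front pin hangs on the spare rod near the post, at about (255,215), and is released. Next is the middle pin, then a look at the holder on the way back.

Run:
```python
from h import *
s=sense(); move_l(S(-.035,.29),Rot(-ds),feed=.2)
movep(C(.024,.29),Rot(-dc))
pick(.024)
hang(-.080)
move_l(S(-.080,.30),Rot(-ds),feed=.2)
movep(np.array([.47,.03,.26]),Rot(-dc)); sleep(.2); st()
im,W=cloud("wrist"); np.savez("w4.npz",im=im,w=W); cv2.imwrite("pics/w4.png",im[:,:,::-1])
```

```text
at t17.13 [0.5844 0.1728 0.1763] F [ 0.   -0.36 -0.07] gap 0.0601 gf 0.0
closed t17.45 [0.5845 0.1728 0.177 ] F [-0.87 -0.49  4.21] gap 0.0414 gf 39.9
lifted t18.20 [0.5839 0.1728 0.1939] F [-0.57  0.13 -1.65] gap 0.0414 gf 40.5
out t20.08 [0.4816 0.1562 0.194 ] F [ 0.45 -0.27 -1.05] gap 0.0416 gf 40.5
pre t22.93 [ 0.4766 -0.1908  0.1955] F [ 0.53  0.25 -1.15] gap 0.0416 gf 40.5
over t24.44 [ 0.5706 -0.1893  0.1951] F [ 0.25  0.43 -0.29] gap 0.0415 gf 40.5
True
down t25.02 [ 0.5707 -0.1889  0.1772] F [-0.48  0.44  4.66] gap 0.0412 gf 40.7
open t25.63 [ 0.57   -0.1886  0.1765] F [-0.29 -0.29 -0.04] gap 0.0599 gf 0.0
 t27.84 [0.4707 0.0286 0.2602] F [ 0.63  0.2  -0.1 ] gap 0.0600 gf 0.0
```

View pics/w4.png

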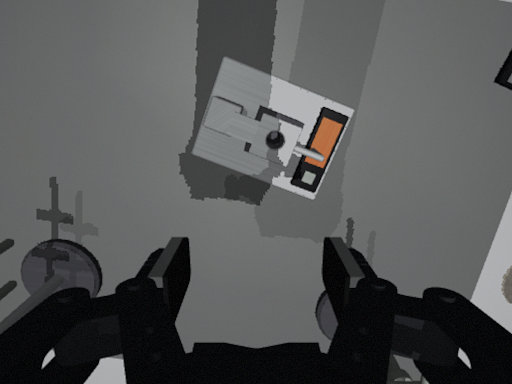

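The wrist view shows the clamp bar's hole as a dark disc at about (276,140), with the black tag with the orange label to its right. I'll zoom in and fit the disc.

Run:
```python
from h import *
t=np.load("w4.npz"); im=t["im"]; w=t["w"]
c=im[110:170,240:320]; cv2.imwrite("pics/w4c.png",cv2.resize(c,(800,600),interpolation=cv2.INTER_CUBIC)[:,:,::-1])
g=cv2.cvtColor(im,cv2.COLOR_RGB2GRAY); print(g[126:156:2,260:294:2])
z=w[126:156,260:294,2]; print((z[::2,::2]*1000).round().astype(int))
p=camera_params("wrist");T=np.array(p["tool_from_camera"]);K=p["K"]
s=sense();R=np.array(s["tcp_rot"]);P=np.array(s["position"])
def ray(u,v,zz):
    d=R@T[:3,:3]@np.array([(u-K[0][2])/K[0][0],(v-K[1][2])/K[1][1],1]); o=R@T[:3,3]+P; return o+d*(zz-o[2])/d[2]
print("hole guess",ray(276,140,.086))
q=w.reshape(-1,3); k=(q[:,2]>.080)&(q[:,2]<.092)&(abs(q[:,0]-.43)<.1)&(abs(q[:,1]-.03)<.1)
print(cv2.minAreaRect((q[k][:,:2]*1000).astype(np.float32)),np.median(q[k][:,2]))
```

```text
[[126 128 129 132 134 133 132 131 129 110 160 183 182 184 181 183 184]
 [134 132 128 125 128 131 133 133 135 106 158 182 181 180 182 181 182]
 [133 132 133 134 132 124 111 100 108  89 168 183 182 183 183 182 182]
 [132 132 132 134 123  64  58  69  60  25  89 175 182 180 182 182 182]
 [130 132 132 122  66  32  79  79  83  13  23  95 178 182 182 181 184]
 [130 128 128  96  25  36  80  77  69  14  21  23 145 183 181 182 182]
 [132 130 131  54  17  35  73  50  16  16  33  26 116 183 181 181 182]
 [130 130 127  51  13  17  14  16  19  13  26  30  96 180 182 183 181]
 [130 129 131  57  28  21  18  12  17  23  31  28  87 184 181 182 181]
 [132 131 132  88  33  31  27  27  38  35  31  53 160 184 182 182 182]
 [132 132 131 130  68  38  37  31  32  28  47 124 181 182 182 182 183]
 [132 133 134 134 119  71  51  44  46  82 134 182 182 182 183 182 184]
 [128 130 132 135 100 100  93  90  91 148 184 182 182 181 183 182 178]
 [131 130 128 123 100 101 102 103  99 160 181 182 182 182 183 183 161]
 [129 127 129 113  99  99  99 100  99 161 182 180 182 181 181 187  91]]
[[87 86 87 87 86 88 86 86 86 87 87
[... 242 characters left out ...]
7 86 85 30 31 30 30 30 36 62 63 86 86 86 87 86]
 [86 87 86 61 17 30 29 31 30 44 62 63 87 86 86 87 86]
 [87 87 86 62 37 29 28 33 41 53 61 63 86 86 87 85 87]
 [87 87 88 62 62 48 45 47 54 61 63 62 87 87 86 86 87]
 [87 87 87 84 64 62 61 62 62 62 63 83 85 87 86 87 86]
 [86 87 88 85 62 63 63 62 62 63 62 86 86 86 86 87 87]
 [87 88 86 87 87 85 63 63 64 82 85 87 87 87 87 86 86]
 [86 87 88 86 87 88 86 86 85 87 87 87 86 87 88 87 88]
 [87 87 88 87 86 86 86 86 87 87 87 86 87 86 88 86 63]
 [86 88 87 88 87 86 86 87 88 87 86 85 87 86 87 87 12]]
hole guess [0.43507943 0.04123286 0.086     ]
((436.1853332519531, 41.69490051269531), (88.12444305419922, 36.09302520751953), 77.70814514160156) 0.08651788804773691
```

View pics/w4c.png

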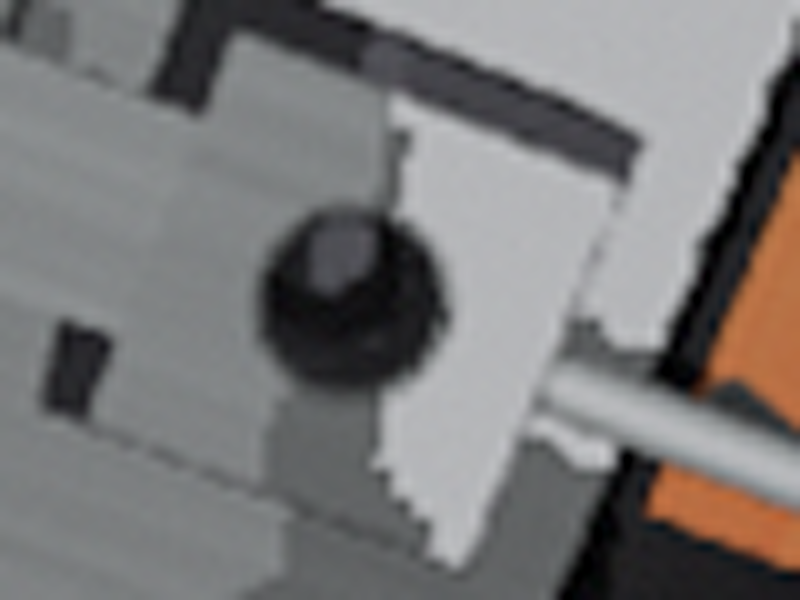

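Run:
```python
from h import *
t=np.load("w4.npz"); w=t["w"]
m=np.zeros((384,512),np.uint8); sub=w[124:156,260:290,2]; m[124:156,260:290]=(sub<.075)
n,l,stt,cen=cv2.connectedComponentsWithStats(m); i=1+np.argmax(stt[1:,4]); print(stt[i],cen[i])
p=camera_params("wrist");T=np.array(p["tool_from_camera"]);K=p["K"]
s=sense();R=np.array(s["tcp_rot"]);P=np.array(s["position"])
u,v=cen[i]; d=R@T[:3,:3]@np.array([(u-K[0][2])/K[0][0],(v-K[1][2])/K[1][1],1]); o=R@T[:3,3]+P
H=o+d*(.0863-o[2])/d[2]; print("hole",H); np.save("hole.npy",H)
q=w.reshape(-1,3); k=(np.hypot(q[:,0]-H[0],q[:,1]-H[1])<.08); print("max z near",np.nanpercentile(q[k,2],[50,99,100]))
movep(C(.056,.29),Rot(-dc)); pick(.056,newtons=70); sleep(.2)
s=sense(); im,W=cloud("wrist"); np.savez("w5.npz",im=im,w=W); st()
L=(W.reshape(-1,3)-s["position"])@np.array(s["tcp_rot"])   # tool coords
im2=im.reshape(-1,3)
for z0 in np.arange(-.02,.09,.006):
    k=(abs(L[:,1])<.0195)&(abs(L[:,0])<.03)&(L[:,2]>z0)&(L[:,2]<z0+.006)
    if k.sum(): print("%.3f"%z0,k.sum(),"x",np.percentile(L[k,0],[1,50,99]).round(4),"y",np.percentile(L[k,1],[1,50,99]).round(4))
cv2.imwrite("pics/w5.png",im[150:350,150:370,::-1].repeat(2,0).repeat(2,1))
```

```text
[266 132  17  17 243] [274.0781893  139.89300412]
hole [0.43521776 0.03953939 0.0863    ]
max z near [0.2947299  0.32849975 0.33182599]
at t30.18 [0.616  0.1778 0.1764] F [ 0.23 -0.14 -0.02] gap 0.0601 gf 0.0
closed t30.51 [0.6161 0.1779 0.1772] F [-1.95 -0.25  5.58] gap 0.0404 gf 69.7
lifted t31.26 [0.6155 0.1778 0.1939] F [-0.28 -0.   -1.89] gap 0.0404 gf 70.5
out t33.67 [0.4815 0.1562 0.194 ] F [-0.34 -0.12 -0.73] gap 0.0403 gf 70.5
 t34.76 [0.4711 0.1545 0.329 ] F [ 0.23  0.57 -1.11] gap 0.0404 gf 70.5
-0.020 5 x [-0.0038  0.0011  0.0023] y [0.0024 0.0027 0.0034]
-0.014 2685 x [-0.0075 -0.0008  0.0045] y [-0.0166 -0.0001  0.0169]
-0.008 871 x [-0.0075  0.0033  0.0048] y [-0.0194 -0.0042  0.0194]
-0.002 292 x [0.0012 0.0039 0.005 ] y [-0.0193 -0.0119  0.0193]
0.004 281 x [-0.002   0.0039  0.0049] y [-0.0193 -0.0118  0.0192]
0.010 268 x [-0.0053  0.0038  0.0048] y [-0.0193  0.012   0.0193]
0.016 246 x [-0.0067  0.0037  0.0048] y [-0.0192  0.004   0.0191]
0.022 1599 x [-0.0076  0.0005  0.0062] y [-0.0181 -0.0002  0.0179]
0.028 324 x [-0.0114  0.0057  0.0081] y [-0.0148 -0.0002  0.0092]
0.034 84 x [0.0008 0.007  0.0082] y [-0.0087  0.      0.0089]
0.046 39 x [0.0019 0.0035 0.0042] y [-0.0038 -0.0002  0.0045]
0.052 78 x [0.0006 0.0032 0.0042] y [-0.0053 -0.0002  0.0054]
0.058 63 x [-0.0006  0.003   0.0041] y [-0.0056  0.0003  0.0055]
0.064 68 x [-0.0007  0.0031  0.0043] y [-0.0056 -0.0003  0.0056]
0.070 60 x [-0.0013  0.0031  0.0042] y [-0.0058  0.0003  0.0058]
0.076 31 x [-0.0016  0.0032  0.0039] y [-0.0057 -0.0003  0.0057]
```

View pics/w5.png

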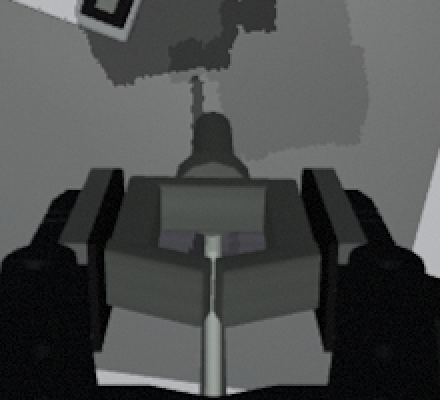

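The short pin is held squarely, with its axis about 1.5 mm off the tool centre in x, which I'll compensate for. Next I insert it until the collar meets the bar.

Run:
```python
from h import *
H=np.load("hole.npy"); R=Rot(-dc); P=lambda z: np.array([H[0],H[1],z])-.0015*dc
movep(P(.215),R); sleep(.2); st("above")
print(move_l(P(.130),R,feed=.04,until_force=5)); sleep(.1); st("in")
```

```text
above t35.67 [0.4351 0.0407 0.216 ] F [-0.12 -0.03 -0.69] gap 0.0400 gf 70.5
False
in t38.04 [0.4338 0.0393 0.1301] F [ 0.41  0.1  -1.89] gap 0.0405 gf 70.5
```

Run:
```python
from h import *
H=np.load("hole.npy"); R=Rot(-dc); P=lambda z: np.array([H[0],H[1],z])-.0015*dc
base=np.mean([(sleep(.02),sense()["wrist_force"][2])[1] for _ in range(6)]); print("base",base)
def f(): return np.mean([(sleep(.02),sense()["wrist_force"][2])[1] for _ in range(4)])-base
print(move_l(P(.108),R,feed=.012,until_force=10.5)); st("stop")
z=sense()["position"][2]; 
for i in range(14):
    F=f(); print("%.4f %.1f"%(sense()["position"][2],F),end="; ")
    if F>13.3: break
    z-=.0003 if F<10 else .00015
    move_l(P(z),R,feed=.01)
for i in range(6): sleep(.08); print("%.1f"%(sense()["wrist_force"][2]-base),end=" ")
st("held")
```

```text
base -1.1577908163232074
True
stop t39.41 [0.4344 0.0394 0.1139] F [ 0.11 -0.52  5.42] gap 0.0404 gf 70.8
0.1139 5.4; 0.1139 7.0; 0.1138 9.9; 0.1137 12.8; 0.1137 14.4; 14.4 14.9 13.4 14.0 14.1 14.9 held t41.24 [0.4348 0.0394 0.1137] F [-1.74 -0.53 13.79] gap 0.0408 gf 71.2
```

The pin bottomed at TCP z = 0.1137, which matches the stop at about 30 mm. It held about 14.5 N for half a second, so I release it and check.

Run:
```python
from h import *
H=np.load("hole.npy"); R=Rot(-dc); P=lambda z: np.array([H[0],H[1],z])-.0015*dc
z=.1137
for i in range(8):
    F=sense()["wrist_force"][2]
    if F<4: break
    z+=.00015; move_l(P(z),R,feed=.01); sleep(.05)
st("eased")
command_gripper(.060,20); sleep(.2); st("open")
move_l(P(.26)+.036*dc,R,feed=.15) if False else move_l(P(.22),R,feed=.12)
move_l(P(.27)+.05*dc,R,feed=.15); sleep(.2); st("away")
im,W=cloud("wrist"); im2,W2=cloud("scene")
cv2.imwrite("pics/w6.png",np.hstack([cv2.resize(im,(400,300)),cv2.resize(im2[140:300,140:370],(400,300))])[:,:,::-1])
q=W.reshape(-1,3); k=(np.hypot(q[:,0]-H[0],q[:,1]-H[1])<.03)&(q[:,2]<.15)
print("bow top z",np.nanpercentile(q[k,2],[99.5,100]),"bow xy",q[k&(q[:,2]>.115)][:,:2].mean(0),"hole",H)
```

```text
eased t41.84 [0.4337 0.0393 0.1139] F [0.51 0.32 3.71] gap 0.0402 gf 70.8
open t42.37 [0.4337 0.0393 0.1139] F [-0.01  0.37 -0.5 ] gap 0.0600 gf 0.0
away t44.23 [0.4821 0.0471 0.2692] F [ 1.03 -0.51 -0.15] gap 0.0600 gf 0.0
bow top z [0.12779544 0.12845149] bow xy [0.43580299 0.03947525] hole [0.43521776 0.03953939 0.0863    ]
```

View pics/w6.png

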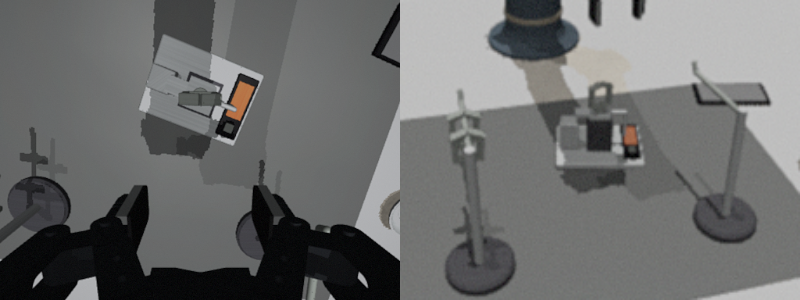

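The short pin stands in the holder with its bow top at about 127 mm, so its origin is at about 75 mm. Both long pins hang on the spare hook (left in the scene view), and the crowded hook is empty.

```bash
python3 -c "
from rig import *
print(finish_job())"
```

```text
the job is handed in; nothing more can be done
None
```

The job is handed in at about 44 s: both long pins hang on the spare hook, and the short pin stands released in the holder after being pressed on the hidden stop with about 14.5 N; the hand-in returned no verdict.

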